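# Cover the herb planter with plates from the railed ledge

### The job

Cover the herb planter: take the three wooden cover plates off the ledge, lifting each one up clear of the front rail before drawing it forward, without knocking it against the rail. Lay all three in the recess in the planter's top, grips up, turned and arranged so that together they fill it, each lying flat on the recess floor. Leave the marble jar, watering spike, pot lifter and plant clips where they are.

Things in the scene. Friction and masses are not known exactly. Their poses are not given: they have to be found in the camera images.
- planter: grey plastic herb planter, fixed, 142 mm (x) by 180 mm (y), 80 mm high; origin at the centre of its underside. Its top has a centred rectangular recess 126 mm (x) by 164 mm (y), 10 mm deep, floor 70 mm above the origin, in an 8 mm wide rim. The three plates together fill it with 12 mm of play in all each way; they stand 2 mm proud of the rim.
- ledge: raised wooden ledge, fixed; the plates and the jar stand on it in any order, the plates at any yaw. Origin at table height under the middle of its board. Board 160 mm deep (its x, -80 to 80), 600 mm wide (its y), top 60 mm above the origin. Front rail on the -x side (towards the robot), the same bars at both ends (y = +-300), a 15 mm high kerb at the back.
- bar_plate_grip (a point): Straight bar cover plate of plain plywood, 12 mm thick, lying flat, with a wooden grip block (34 mm along the point's x, 18 mm along its y, 36 mm high) standing on its top face. The point is at the centre of the grip block, 30 mm above the plate's underside; its z is up. Outline in the point's x, y (mm): rectangle x -57 to 57, y -19 to 19. 60 g.
- step_plate_grip (a point): Stepped (rectangle with one corner square missing) cover plate of plain plywood, 12 mm thick, lying flat, with a wooden grip block (34 mm along the point's x, 18 mm along its y, 36 mm high) standing on its top face. The point is at the centre of the grip block, 30 mm above the plate's underside; its z is up. Outline in the point's x, y (mm): rectangle x -65 to 49, y -34 to 4, joined with rectangle x -27 to 49, y 4 to 42. 90 g.
- ell_plate_grip (a point): L-shaped cover plate of plain plywood, 12 mm thick, lying flat, with a wooden grip block (34 mm along the point's x, 18 mm along its y, 36 mm high) standing on its top face. The point is at the centre of the grip block, 30 mm above the plate's underside; its z is up. Outline in the point's x, y (mm): rectangle x -49 to 65, y -14 to 24, joined with rectangle x -49 to -11, y -52 to -14. 75 g.
- jar: bystander: closed glass jar of marbles with a cork lid on the ledge, 72 mm diameter, 95 mm high; origin at the centre of its underside.
- spike: bystander: stainless watering spike standing upright on a round 56 mm foot on the table, 135 mm high with a bulb on top; origin at the centre of its underside.
- lifter: bystander: flat wooden pot lifter (two-pronged fork) lying on the table, 170 mm long along its x, 62 mm wide, 14 mm thick; origin near its middle on the underside.
- clips: bystander: joined pair of red plastic plant clips lying on the table, 70 by 40 mm, about 20 mm high; origin at the centre of the underside.
- rail: the ledge's front retaining rail, steel, two bars on posts, fixed to the ledge along its whole width and sharing its origin and axes: 12 mm thick (x from -92 to -80), top 110 mm above the origin, so 50 mm above the board.
Things that resemble listed ones, but are neither listed nor needed, are in the scene too. Leave any purple or red look-alike of the part that bears step_plate_grip alone.

How it is judged:
At the end, for the whole second after the job is handed in: Each of the three plates lies flat (within 0.05 rad) on the floor of the planter's recess (its underside no more than 3.5 mm above the floor), inside the rim, grip up (z of bar_plate_grip in the frame of planter between 0.096 and 0.1035 m and angle between each of bar_plate_grip, step_plate_grip, ell_plate_grip's own z axis and vertical below 0.05 rad and x of bar_plate_grip in the frame of planter between -0.06 and 0.06 m and y of bar_plate_grip in the frame of planter between -0.08 and 0.08 m and distance of each of bar_plate_grip, step_plate_grip, ell_plate_grip from where it was at the start of the episode above 0.05 m and z of step_plate_grip in the frame of planter between 0.096 and 0.1035 m and x of step_plate_grip in the frame of planter between -0.06 and 0.06 m and y of step_plate_grip in the frame of planter between -0.08 and 0.08 m and z of ell_plate_grip in the frame of planter between 0.096 and 0.1035 m and x of ell_plate_grip in the frame of planter between -0.06 and 0.06 m and y of ell_plate_grip in the frame of planter between -0.08 and 0.08 m); the robot touches nothing.
It fails at once if a plate is knocked or dragged against the ledge's front rail (over 10 N) (contact force between any of bar_plate, step_plate, ell_plate and rail above 10 N).
It fails at once if a plate is drawn out over the front lower than the rail's top ((x of bar_plate_grip in the frame of ledge between -0.097 and -0.082 m and z of bar_plate_grip in the frame of ledge below 0.137 m) or (x of step_plate_grip in the frame of ledge between -0.097 and -0.082 m and z of step_plate_grip in the frame of ledge below 0.137 m) or (x of ell_plate_grip in the frame of ledge between -0.097 and -0.082 m and z of ell_plate_grip in the frame of ledge below 0.137 m)).
It fails at once if the marble jar is shifted by more than 25 mm or tipped (distance of jar from where it was at the start of the episode above 0.025 m or angle between jar's own z axis and vertical above 0.35 rad).
It fails at once if the watering spike is shifted by more than 25 mm or tipped (distance of spike from where it was at the start of the episode above 0.025 m or angle between spike's own z axis and vertical above 0.35 rad).
It fails at once if the pot lifter or the clips are shifted by more than 25 mm (distance of lifter from where it was at the start of the episode above 0.025 m or distance of clips from where it was at the start of the episode above 0.025 m).
It also fails if it takes over 72 s, if anything falls off the work surface, if the arm or the gripper's body presses on something with over 40 N, if the wrist force passes 120 N, or if a joint passes its speed limit or range.

### The arm

A 6-joint arm with a two-finger parallel gripper is mounted at the origin on the work surface. World frame = base frame: x ahead of the robot, y to its left, z up, the work surface at z = 0. Lengths are in m, angles in rad, forces in N, time in s.
With the tool pointing down it reaches from about 0.425 to 0.95 m from the base axis. Payload 3.5 kg.
Tool frame: the origin (TCP) lies on the centre line of the jaws, within the pads' length; the fingertips stand ahead of it and the grasp point (between the pads) lies 11 mm behind it (tips_ahead is the z of the fingertips in the tool frame, in m); z points along the fingers, y is the direction in which the jaws open and shut (so a half turn about z gives the same grasp; the last joint's range is limited). The gripper opens to 85 mm and grips with 20 to 120 N. Pads are 22 mm wide; open, the fingers measure 114 mm over their backs; the gripper's body (76 mm by 85 mm) begins 54 mm behind the grasp point. The pads swing forward as they close: fully open they stand 13 mm farther back than shut.
Start: joints at [0.972, 0.286, 1.577, -0, 1.279, -0.15], TCP at [0.293, 0.608, 0.239] pointing down, gripper open.
Joint ranges: [-2.77, 2.77], [-0.9, 2.22], [0.21, 2.48], [-1.53, 4.67], [0.24, 2.81], [-2.84, 2.84]. Speed limits (rad/s): [2.79, 2.79, 3.14, 3.14, 3.14, 3.14].

### API

Orientations are given as a unit quaternion [x, y, z, w].
In Python, from plant import * gives the robot as it stands. The module is installed in compiled form; this text tells all that it offers.
- The arm moves only by the tool move_arm, never from a script. Its arguments are lists of equal length, an entry for each row: "linear": the shift along the world's x, y, z in m, a list of three; "twist": the turn, a rotation vector about the world's x, y, z in degrees, a list of three. A call has 1 to 20 rows; each row shifts and turns the pose as measured when the row begins; what a row does not reach is not made up. A row lasts 1/12 s, in which the tool goes at most 41.7 mm and 7.16 degrees, less where a joint would pass 70% of its speed; a pose out of reach is approached as far as the arm can. A call is refused whole if a number of a shift passes 0.0417 or a number of a turn 7.16, either way. A call with a gripper value outside its range is refused whole. "grip" is the opening, from 0 (shut) to 1 (fully open), set as the call begins (left out, the last holds). The fingers move at their own pace and stop on an object; "force" is the grip in N (left out, the last holds). Time passes only in rows, so rows that do not move let the fingers close. It gives the time, the measured TCP pose, the force and the opening at its end, in the units of the state.
- get_state(): the state, without advancing time (a new reading comes with each control period).
- read_camera(name): name is "scene" or "top" or "wrist"; returns a dict with "img" (400x640x3 uint8, blue, green, red), "depth" (400x640 float32, m along the optical axis (not along the pixel's ray), 0 where there is no reading), "fx", "fy", "cx", "cy" (pixels), "rvec" (rotation vector, rad) and "tvec" (3), from world to camera coordinates, as OpenCV has them. Camera axes: x right, y down, z forward; pixel columns grow to the right and rows downward; lengths in m; the calibration is good to about 2 mm. The wrist camera is an equidistant fisheye: a pixel r from the principal point sees the ray r / f radians off the axis. A picture is of the moment at which its call begins.
- sign_off(): hands the job in, once; it reports no verdict.
The state is a dict: "time": time; "qpos": joint angles; "dq": joint speeds; "joint_efforts": joint torques, N m; "eef_pos": TCP position; "tcp_rot": TCP orientation; "contact_force": force on the tool from outside, world axes, zero at the start; "wrist_torque": the same for the moment, N m; "opening": opening from 0.0 (shut) to 1.0 (fully open).
Only numpy, scipy, OpenCV 4.12 (cv2) and the standard library are available. Lean on these libraries where they do the work, as an engineer would, in place of code of your own. Each camera call takes 0.05 s, during which the arm holds its last target.

## Working session

There is one attempt and no reset: what is moved stays moved. The work goes in short steps, Python scripts to look and compute and a tool call to move; the robot and the scene stay as the last step left them, time stands still between calls to the robot, and variables do not carry over. Pictures are saved under pics/ and viewed, and the job is handed in when it is done.

Besides the shell and the picture viewer there is one more tool, called after "Call:" as a command line: name --argument value ..., lists and objects as JSON in quotes. move_arm: Moves the arm, as the interface text tells. Its arguments: {"type":"object","properties":{"linear":{"type":"array","items":{"type":"array","items":{"type":"number"}}},"twist":{"type":"array","items":{"type":"array","items":{"type":"number"}}},"grip":{"type":"number"},"force":{"type":"number"}},"required":["linear","twist"]}

```bash
mkdir -p pics
cat > h.py <<'E'
from plant import *
import numpy as np, cv2
def snap(n):
    c=read_camera(n); return c
E
python3 - <<'E'
from h import *
s=get_state()
for k,v in s.items(): print(k,v)
for n in ["scene","top","wrist"]:
    c=read_camera(n); cv2.imwrite(f"pics/{n}0.png",c["img"]); np.savez(f"{n}0.npz",**c)
    R=cv2.Rodrigues(np.array(c["rvec"]))[0]; print(n,c["fx"],c["cx"],c["cy"],-R.T@np.array(c["tvec"]).ravel(),R[2])
E
```

```text
time 0.0
qpos [ 9.72010798e-01  2.87187855e-01  1.57816877e+00 -1.55680619e-05
  1.27855908e+00 -1.50003229e-01]
dq [-0.00064057  0.00012407 -0.00028131  0.00025997  0.00101816  0.00046795]
joint_efforts [ 6.28937360e-04 -4.05983448e+01 -2.92621297e+01 -1.82575341e-04
  5.84460067e-03 -2.39541464e-05]
eef_pos [0.29248331 0.60764648 0.23793679]
tcp_rot [ 2.22510472e-01  9.74929608e-01 -1.08378967e-03 -4.17844562e-04]
contact_force [-0.07750578  0.2167287  -0.28877099]
wrist_torque [ 0.01267564  0.03752098 -0.02355394]
opening 0.998050086708224
scene 371.38492987620333 322.97876152564993 202.43420551376016 [ 1.03010096 -0.19910988  0.7201023 ] [-0.55044699  0.09751066 -0.82915607]
top 458.6197456911835 317.4691535349207 197.61920278199105 [ 0.3991426  -0.11922398  1.08716945] [ 0.18865648  0.02343486 -0.98176349]
wrist 309.70691628693146 318.28784878789196 197.9111443022713 [0.21987359 0.64402132 0.37285376] [ 0.28283107 -0.13885017 -0.9490665 ]
```

View pics/scene0.png

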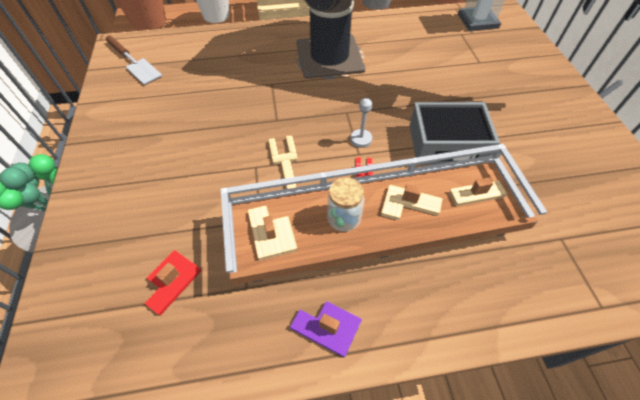

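View pics/top0.png

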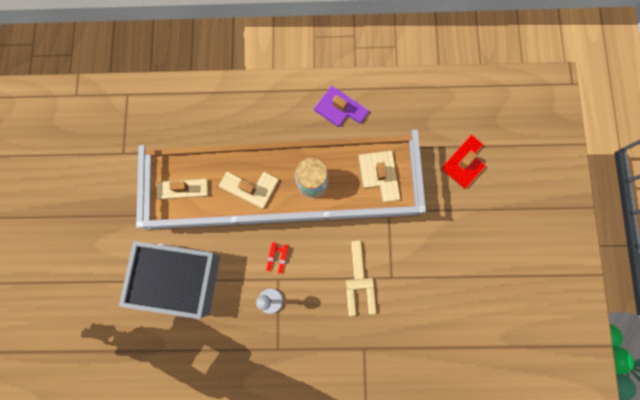

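View pics/wrist0.png

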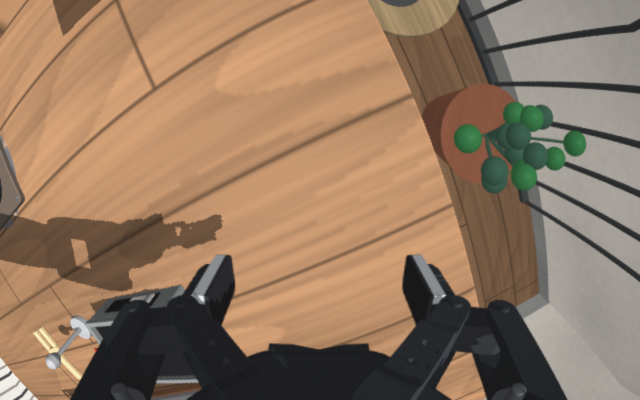

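The top view shows the ledge with bar (185,188), ell (250,188), jar (311,175) and step (380,175), with the planter at (170,280). The scene view confirms that order. The purple and red look-alikes are off the ledge. Next I'll measure from depth.

```bash
cat >> h.py <<'E'
def cloud(c):
    d=np.asarray(c["depth"]); R=cv2.Rodrigues(np.array(c["rvec"],float))[0]; t=np.array(c["tvec"],float).ravel()
    v,u=np.mgrid[:d.shape[0],:d.shape[1]]
    P=np.stack([(u-c["cx"])/c["fx"]*d,(v-c["cy"])/c["fy"]*d,d],-1)
    W=(P-t)@R
    W[d<=0]=np.nan
    return W
E
python3 - <<'E'
from h import *
for n in ["top","scene"]:
    c=dict(np.load(f"{n}0.npz")); W=cloud(c); z=W[...,2]
    print(n,"table z",np.nanmedian(z[(abs(z)<.02)]))
    for nm,lo,hi in [("board",.055,.064),("plate",.067,.076),("grips",.1,.113),("rim",.075,.085),("jar",.09,.1)]:
        m=(z>lo)&(z<hi); print(nm,m.sum(),np.nanmedian(z[m]))
    m=(z>.03)&(z<.2)
    im=np.zeros(z.shape,np.uint8); im[m]=np.clip((z[m]-.03)/.1*255,0,255)
    cv2.imwrite(f"pics/h_{n}.png",cv2.applyColorMap(im,cv2.COLORMAP_JET))
    # ortho map 1mm/px: x .25-.75 up, y .45..-.45 
    H=np.zeros((500,1000,3),np.uint8)
    ok=np.isfinite(z)&(z>.0)
    # interpolated splat
    o=np.argsort(z[ok]); 
    X=W[ok][o]; C=c["img"][ok][o]
    r=((.75-X[:,0])*1000).astype(int); q=((.5-X[:,1])*1000).astype(int)
    k=(r>=1)&(r<499)&(q>=1)&(q<999)
    for a in(-1,0,1):
        for b in(-1,0,1): H[r[k]+a,q[k]+b]=C[k]
    cv2.imwrite(f"pics/o_{n}.png",cv2.resize(H,(800,400)))
E
```

```text
top table z 0.0005908831523170579
board 12360 0.06035243353217133
plate 9148 0.07192103977127148
grips 2961 0.10982092210073306
rim 2701 0.07750288587398099
jar 97 0.09422738310323889
scene table z -0.0022690458191006106
board 13579 0.05781475998193202
plate 9470 0.07040236774261535
grips 3739 0.10704693418164547
rim 1271 0.07796097201115096
jar 496 0.09535710833004897
```

View pics/o_top.png

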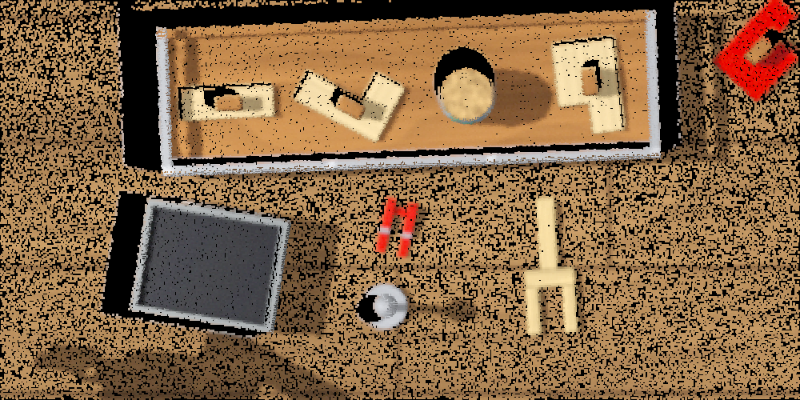

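View pics/h_top.png

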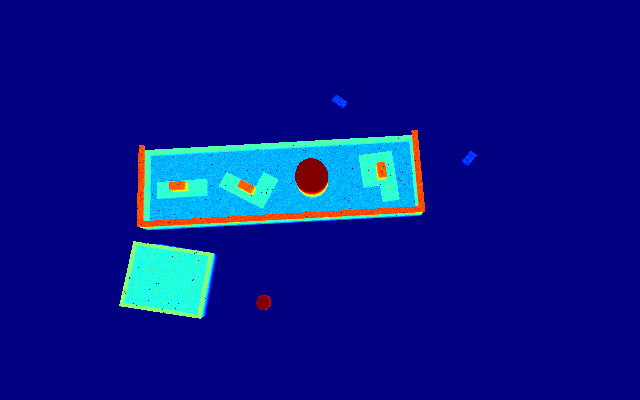

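```bash
cat >> h.py <<'E'
from scipy.optimize import minimize
def U(*rs):
    # union of rectangles polygon (mm) via contour
    from functools import reduce
    im=np.zeros((2000,2000),np.uint8)
    for x0,x1,y0,y1 in rs: im[int(y0*5+1000):int(y1*5+1000),int(x0*5+1000):int(x1*5+1000)]=1
    return (cv2.distanceTransform(im,2,5)-cv2.distanceTransform(1-im,2,5))/5.
OUT={"bar":[(-57,57,-19,19)],"step":[(-65,49,-34,4),(-27,49,4,42)],"ell":[(-49,65,-14,24),(-49,-11,-52,-14)],"rec":[(-63,63,-82,82)],"blk":[(-17,17,-9,9)]}
from scipy.ndimage import map_coordinates
def fit(shape,pin,pout,x0):
    S=U(*OUT[shape])
    P=np.vstack([pin,pout]); s=np.r_[np.ones(len(pin)),-np.ones(len(pout))*1.0]
    def f(p,w=2.):
        c,sn=np.cos(p[2]),np.sin(p[2]); d=P*1000-p[:2]
        lx=c*d[:,0]+sn*d[:,1]; ly=-sn*d[:,0]+c*d[:,1]
        v=map_coordinates(S,[ly*5+1000,lx*5+1000],order=1,mode='nearest')
        return -np.mean(s*np.tanh(v/w))
    best=None
    for a in x0[2]:
        sx=np.array([[0,0,0],[15,0,0],[0,15,0],[0,0,.3]])+[x0[0],x0[1],a]
        r=minimize(lambda p:f(p,8),[x0[0],x0[1],a],method='Nelder-Mead',options=dict(initial_simplex=sx,maxiter=150))
        if best is None or r.fun<best.fun: best=r
    r=minimize(lambda p:f(p,2),best.x,method='Nelder-Mead',options=dict(initial_simplex=best.x+np.array([[0,0,0],[3,0,0],[0,3,0],[0,0,.05]])))
    return r.x,r.fun
E
cat > fit0.py <<'E'
from h import *
for n,dz in [("top",0),("scene",-.002)]:
    c=dict(np.load(f"{n}0.npz")); W=cloud(c).reshape(-1,3); W=W[np.isfinite(W[:,2])]; z=W[:,2]-dz
    A=np.arange(-3,3.2,.5)
    for sh,x,y in [("bar",.623,.22),("ell",.62,.06),("step",.64,-.235)]:
        near=np.hypot(W[:,0]-x,W[:,1]-y)<.11
        g=near&(z>.1)&(z<.113)&(W[:,0]>.57); near&=(W[:,0]>.575)
        gm=np.median(W[g&(np.hypot(W[:,0]-x,W[:,1]-y)<.04)],0)
        r=fit(sh,W[near&(z>.067)&(z<.08)][:,:2],W[near&(z>.05)&(z<.064)][:,:2],(gm[0]*1000,gm[1]*1000,A))
        print(n,sh,r[0].round(2),round(r[1],3),"grip top median",gm.round(4))
    x,y=.42,.235
    near=np.hypot(W[:,0]-x,W[:,1]-y)<.16
    fl=near&(z>.065)&(z<.0745); rim=near&(z>.0765)&(z<.09)&(W[:,0]<.52); 
    r=fit("rec",W[fl][:,:2],W[rim][:,:2],(x*1000,y*1000,[0,-.2]))
    print(n,"planter",r[0].round(3),r[1])
    # rail top
    m=(z>.104)&(z<.115)&(W[:,0]<.6)&(abs(W[:,1])<.3)
    p=np.polyfit(W[m][:,1],W[m][:,0],1); res=W[m][:,0]-np.polyval(p,W[m][:,1]); print("rail",p,np.percentile(res,[2,98]),np.arctan(-p[0]), np.median(z[m]))
E
python3 fit0.py
```

```text
top bar [622.31 215.66  -1.52] -0.622 grip top median [0.6207 0.2139 0.1081]
top ell [617.1   63.1    1.08] -0.817 grip top median [0.6161 0.0609 0.1082]
top step [ 6.4953e+02 -2.3718e+02  1.1000e-01] -0.75 grip top median [ 0.6482 -0.236   0.1082]
top planter [ 4.18519e+02  2.38753e+02 -1.60000e-01] -0.8450921674126325
rail [-0.01281753  0.54990753] [-0.01366246  0.04470202] 0.012816825776454968 0.11036128340266604
scene bar [623.3  213.45   1.61] -0.562 grip top median [0.6261 0.2095 0.1051]
scene ell [618.23  60.38   1.08] -0.769 grip top median [0.6215 0.0584 0.1052]
scene step [ 6.5045e+02 -2.3948e+02  1.2000e-01] -0.737 grip top median [ 0.6537 -0.2394  0.1054]
scene planter [ 4.18104e+02  2.36292e+02 -1.56000e-01] -0.5665444685949558
rail [0.00791369 0.51460421] [-0.47206838  0.06886826] -0.007913519889382437 0.10934833739571516
```

Run:
```python
import plant
print([x for x in dir(plant) if not x.startswith('__')])
print(getattr(plant,'tips_ahead',None), get_state().get('tips_ahead') if 'get_state' in globals() else '')
```

```text
['Unreachable', 'get_state', 'read_camera', 'sign_off', 'tips_ahead']
0.008
```

Call:
move_arm --linear '[[0.0236, -0.028, -0.002], [0.0236, -0.028, -0.002], [0.0236, -0.028, -0.002], [0.0236, -0.028, -0.002], [0.0236, -0.028, -0.002], [0.0236, -0.028, -0.002], [0.0236, -0.028, -0.002], [0.0236, -0.028, -0.002], [0.0236, -0.028, -0.002], [0.0236, -0.028, -0.002], [0.0236, -0.028, -0.002], [0.0236, -0.028, -0.002], [0.0236, -0.028, -0.002], [0.0236, -0.028, -0.002]]' --twist '[[0, 0, -4.42], [0, 0, -4.42], [0, 0, -4.42], [0, 0, -4.42], [0, 0, -4.42], [0, 0, -4.42], [0, 0, -4.42], [0, 0, -4.42], [0, 0, -4.42], [0, 0, -4.42], [0, 0, -4.42], [0, 0, -4.42], [0, 0, -4.42], [0, 0, -4.42]]' --grip 0.5

```text
time: 1.32
eef_pos: [0.6256, 0.2008, 0.2038]
tcp_rot: [0.706, 0.708, -0.002, -0.004]
contact_force: [0.3, 1.0, -0.0]
opening: 0.5
```

```bash
cat >> h.py <<'E'
def go(x,y,z,phi,s=None):
    s=s or get_state(); p=np.array(s["eef_pos"]); from scipy.spatial.transform import Rotation as Ro
    R=Ro.from_quat(s["tcp_rot"]); 
    # desired: z down, y axis at phi
    yx=np.array([np.cos(phi),np.sin(phi),0]); zz=np.array([0,0,-1.]); M=np.stack([np.cross(yx,zz),yx,zz],1)
    tw=(Ro.from_matrix(M)*R.inv()).as_rotvec(degrees=True)
    print("pos",p.round(4),"remaining",(np.array([x,y,z])-p).round(4),"twist",tw.round(2),"q6",round(s["qpos"][5],2),"F",np.round(s["contact_force"],1),"op",round(s["opening"],3),"t",round(s["time"],2))
def wcloud(c):
    d=np.asarray(c["depth"]); R=cv2.Rodrigues(np.array(c["rvec"],float))[0]; t=np.array(c["tvec"],float).ravel()
    v,u=np.mgrid[:d.shape[0],:d.shape[1]]
    a=(u-c["cx"])/c["fx"]; b=(v-c["cy"])/c["fy"]; r=np.hypot(a,b)+1e-9
    k=np.tan(np.minimum(r,1.4))/r
    W=(np.stack([a*k*d,b*k*d,d],-1)-t)@R
    W[(d<=0)|(r>1.2)]=np.nan
    return W
def fitplate(W,sh,x,y,A,zb=.06,zoff=0,xmin=.575):
    W=W.reshape(-1,3); W=W[np.isfinite(W[:,2])]; z=W[:,2]-zoff
    near=(np.hypot(W[:,0]-x,W[:,1]-y)<.1)&(W[:,0]>xmin)
    return fit(sh,W[near&(z>zb+.007)&(z<zb+.02)][:,:2],W[near&(z>zb-.01)&(z<zb+.004)][:,:2],(x*1000,y*1000,A))
E
python3 - <<'E'
from h import *
go(.6228,.2146,.2,.044)
c=read_camera("wrist"); cv2.imwrite("pics/w1.png",c["img"]); W=wcloud(c); z=W[...,2]
m=(abs(W[...,0]-.62)<.05)&(abs(W[...,1]-.21)<.08)
print(np.histogram(z[m],bins=np.arange(.03,.13,.005)))
print(fitplate(W,"bar",.6228,.2146,[-1.52]))
print(fitplate(W,"ell",.617,.062,[1.08]))
E
```

```text
pos [0.6256 0.2008 0.2038] remaining [-0.0028  0.0138 -0.0038] twist [-0.17 -0.45  2.31] q6 0.15 F [ 0.3  1.  -0. ] op 0.5 t 1.32
(array([   0,    0,    0,    0,    0, 4420, 7333,   30, 4174,   36,   19,
         26,   21,   28,   51, 1066,  143,    0,    0]), array([0.03 , 0.035, 0.04 , 0.045, 0.05 , 0.055, 0.06 , 0.065, 0.07 ,
       0.075, 0.08 , 0.085, 0.09 , 0.095, 0.1  , 0.105, 0.11 , 0.115,
       0.12 , 0.125]))
(array([624.11007815, 214.43860564,  -1.52214142]), np.float64(-0.8130560156949617))
(array([619.07684563,  62.39663511,   1.08148159]), np.float64(-0.8789793847658375))
```

View pics/w1.png

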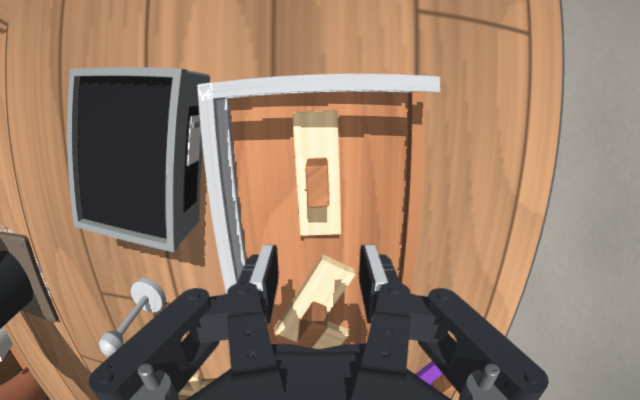

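Call:
move_arm --linear '[[-0.001, 0.007, -0.01], [-0.001, 0.006, -0.02], [0, 0, -0.02], [0, 0, 0]]' --twist '[[-0.1, -0.2, 1.3], [-0.1, -0.2, 1.3], [0, 0, 0], [0, 0, 0]]'

```text
time: 1.7
eef_pos: [0.6292, 0.2048, 0.15]
tcp_rot: [0.693, 0.721, -0.0, 0.003]
contact_force: [-0.5, -0.3, -1.3]
opening: 0.5
```

```bash
python3 -c "
from h import *
go(.6237,.2145,.086,.049)"
```

```text
pos [0.6292 0.2048 0.15  ] remaining [-0.0055  0.0097 -0.064 ] twist [0.25 0.18 0.57] q6 0.13 F [-0.5 -0.3 -1.3] op 0.5 t 1.7
```

Call:
move_arm --linear '[[-0.0055, 0.0097, -0.01], [0, 0, 0], [0, 0, 0]]' --twist '[[0.2, 0.2, 0.6], [0, 0, 0], [0, 0, 0]]'

```text
time: 1.95
eef_pos: [0.6211, 0.2178, 0.1381]
tcp_rot: [0.688, 0.726, -0.001, -0.001]
contact_force: [-0.4, 0.2, 0.6]
opening: 0.494
```

```bash
python3 -c "
from h import *
go(.6237,.2145,.086,.049)"
```

```text
pos [0.6211 0.2178 0.1381] remaining [ 0.0026 -0.0033 -0.0521] twist [ 0.03 -0.21 -0.32] q6 0.13 F [-0.4  0.2  0.6] op 0.494 t 1.95
```

Call:
move_arm --linear '[[0.0012, -0.0017, -0.013], [0.0006, -0.0008, -0.013], [0, 0, -0.011], [0, 0, -0.006], [0, 0, -0.002], [0, 0, 0]]' --twist '[[0, -0.1, -0.2], [0, -0.1, 0], [0, 0, 0], [0, 0, 0], [0, 0, 0], [0, 0, 0]]'

```text
time: 2.45
eef_pos: [0.6232, 0.2166, 0.0906]
tcp_rot: [0.688, 0.726, 0.001, 0.001]
contact_force: [-0.6, -0.1, 1.0]
opening: 0.495
```

```bash
python3 -c "
from h import *
go(.6237,.2145,.086,.049)"
```

```text
pos [0.6232 0.2166 0.0906] remaining [ 0.0005 -0.0021 -0.0046] twist [ 0.    0.21 -0.26] q6 0.13 F [-0.6 -0.1  1. ] op 0.495 t 2.45
```

Call:
move_arm --linear '[[0.0005, -0.0018, -0.004], [0, 0, 0], [0, 0, 0]]' --twist '[[0, 0.1, -0.2], [0, 0, 0], [0, 0, 0]]'

```text
time: 2.7
eef_pos: [0.6241, 0.2144, 0.0863]
tcp_rot: [0.689, 0.724, 0.001, 0.001]
contact_force: [-0.3, 0.2, 0.1]
opening: 0.502
```

Call:
move_arm --linear '[[0, 0, 0], [0, 0, 0], [0, 0, 0], [0, 0, 0], [0, 0, 0], [0, 0, 0]]' --twist '[[0, 0, 0], [0, 0, 0], [0, 0, 0], [0, 0, 0], [0, 0, 0], [0, 0, 0]]' --grip 0.05 --force 40

```text
time: 3.2
eef_pos: [0.6252, 0.2143, 0.088]
tcp_rot: [0.69, 0.724, 0.002, 0.002]
contact_force: [-0.4, 0.2, -0.9]
opening: 0.203
```

```bash
python3 -c "
from h import *
go(.6237,.2145,.086,.049)"
```

```text
pos [0.6252 0.2143 0.088 ] remaining [-0.0015  0.0002 -0.002 ] twist [-0.03  0.28  0.01] q6 0.13 F [-0.4  0.2 -0.9] op 0.203 t 3.2
```

Call:
move_arm --linear '[[0, 0, 0.005], [0, 0, 0.01], [0, 0, 0.015], [0, 0, 0.02], [0, 0, 0.02], [0, 0, 0.02], [0, 0, 0.01], [0, 0, 0], [0, 0, 0]]' --twist '[[0, 0, 0], [0, 0, 0], [0, 0, 0], [0, 0, 0], [0, 0, 0], [0, 0, 0], [0, 0, 0], [0, 0, 0], [0, 0, 0]]'

```text
time: 3.95
eef_pos: [0.6234, 0.2142, 0.1959]
tcp_rot: [0.689, 0.724, 0.002, 0.001]
contact_force: [-0.2, -0.8, 0.1]
opening: 0.202
```

Run:
```python
from h import *
go(.4089,.1782,.2,1.413)
c=read_camera("wrist"); cv2.imwrite("pics/w2.png",c["img"]); W=wcloud(c).reshape(-1,3); W=W[np.isfinite(W[:,2])];z=W[:,2]
near=np.hypot(W[:,0]-.42,W[:,1]-.235)<.16
fl=near&(z>.065)&(z<.0745); rim=near&(z>.0765)&(z<.09)&(W[:,0]<.52)
print(fit("rec",W[fl][:,:2],W[rim][:,:2],(420,235,[-.16])))
```

```text
pos [0.6234 0.2142 0.1959] remaining [-0.2145 -0.036   0.0041] twist [-0.18  0.18 78.14] q6 0.13 F [-0.2 -0.8  0.1] op 0.202 t 3.95
(array([ 4.19343267e+02,  2.38028115e+02, -1.56969437e-01]), np.float64(-0.7178755484356683))
```

View pics/w2.png

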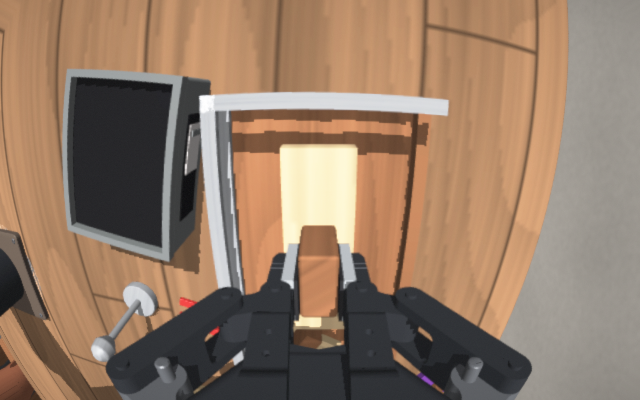

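Call:
move_arm --linear '[[-0.008, -0.002, 0], [-0.016, -0.003, 0], [-0.018, -0.003, 0], [-0.018, -0.003, 0], [-0.018, -0.003, 0], [-0.018, -0.003, 0], [-0.018, -0.003, 0], [-0.018, -0.003, 0], [-0.018, -0.003, 0], [-0.018, -0.003, 0], [-0.015, -0.002, 0], [-0.01, -0.001, 0], [-0.006, 0, 0], [-0.003, 0, 0], [0, 0, 0]]' --twist '[[0, 0, 3], [0, 0, 6], [0, 0, 7], [0, 0, 7], [0, 0, 7], [0, 0, 7], [0, 0, 7], [0, 0, 7], [0, 0, 7], [0, 0, 6], [0, 0, 5], [0, 0, 3], [0, 0, 1.5], [0, 0, 0], [0, 0, 0]]'

```text
time: 5.25
eef_pos: [0.3992, 0.1776, 0.1705]
tcp_rot: [0.097, 0.995, -0.009, -0.015]
contact_force: [0.3, 0.1, -1.2]
opening: 0.204
```

```bash
python3 -c "
from h import *
go(.4094,.1785,.2,1.414)"
```

```text
pos [0.3992 0.1776 0.1705] remaining [0.0102 0.0009 0.0295] twist [ 0.94 -1.81  2.14] q6 -1.18 F [ 0.3  0.1 -1.2] op 0.204 t 5.25
```

Call:
move_arm --linear '[[0.005, 0.0005, 0], [0.003, 0, 0], [0, 0, 0], [0, 0, 0]]' --twist '[[0.5, -0.9, 1.2], [0.3, -0.6, 0.6], [0, 0, 0], [0, 0, 0]]'

```text
time: 5.58
eef_pos: [0.4072, 0.1779, 0.1684]
tcp_rot: [0.082, 0.997, -0.002, -0.004]
contact_force: [-0.6, -0.5, -0.6]
opening: 0.202
```

```bash
cat > chk.py <<'E'
from h import *
import sys
# held/placed plate measured: argv shape x y z_under yaw name ; fits in top & scene
sh=sys.argv[1]; x,y,zu,yaw=map(float,sys.argv[2:6]); nm=sys.argv[6]
go(x,y,zu+.028,yaw+np.pi/2)
for n,dz in [("top",.0005),("scene",-.002),("wrist",0)]:
    c=read_camera(n); cv2.imwrite(f"pics/{nm}_{n}.png",c["img"]); np.savez(f"{nm}_{n}.npz",**c)
    W=(wcloud if n=="wrist" else cloud)(c).reshape(-1,3); W=W[np.isfinite(W[:,2])]; z=W[:,2]-dz
    near=np.hypot(W[:,0]-x,W[:,1]-y)<.11
    a=W[near&(abs(z-zu-.012)<.006)][:,:2]; b=W[near&(z<zu)][:,:2]
    if len(a)>50: print(n,len(a),[np.round(q,3) for q in fit(sh,a,b,(x*1000,y*1000,[yaw]))])
E
python3 chk.py bar .4094 .1785 .14 -.157 b1
```

```text
pos [0.4072 0.1779 0.1684] remaining [ 0.0022  0.0006 -0.0004] twist [ 0.15 -0.46  0.42] q6 -1.22 F [-0.6 -0.5 -0.6] op 0.202 t 5.58
top 726 [array([ 4.05969e+02,  1.82438e+02, -5.40000e-02]), np.float64(-0.852)]
scene 395 [array([416.132, 186.103,  -0.525]), np.float64(-0.772)]
wrist 7279 [array([ 4.06523e+02,  1.79010e+02, -1.60000e-01]), np.float64(-0.94)]
```

View pics/b1_top.png

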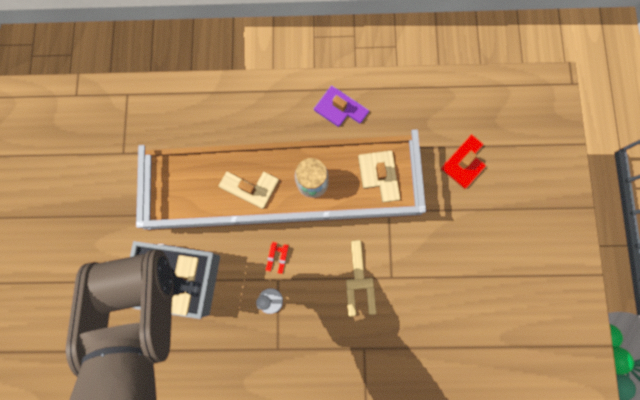

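View pics/b1_scene.png

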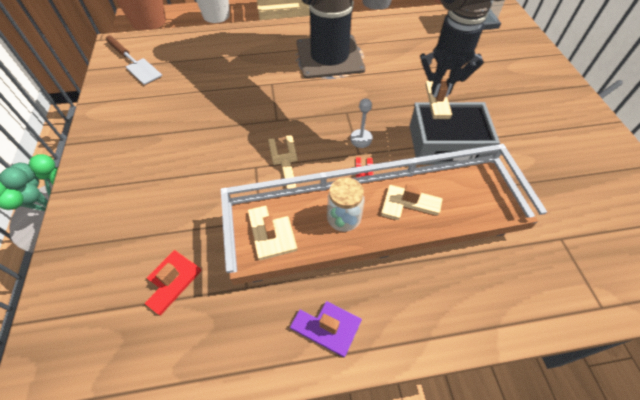

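View pics/b1_wrist.png

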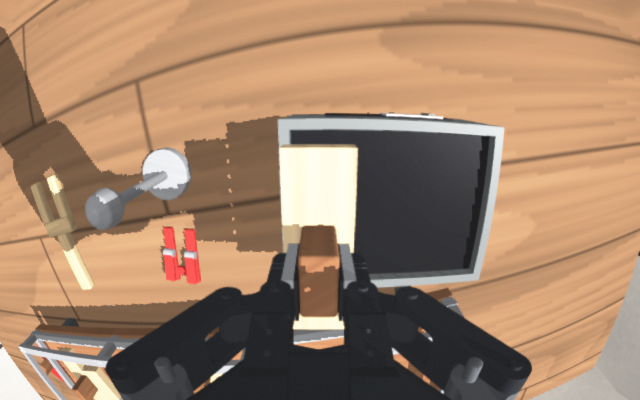

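```bash
cat >> h.py <<'E'
def fitrec(n,f,dz=0):
    c=dict(np.load(f)); W=(wcloud if n=="wrist" else cloud)(c).reshape(-1,3); W=W[np.isfinite(W[:,2])];z=W[:,2]-dz
    near=np.hypot(W[:,0]-.42,W[:,1]-.235)<.14
    fl=near&(z>.065)&(z<.0745); rim=near&(z>.0765)&(z<.084)
    r=fit("rec",W[fl][:,:2],W[rim][:,:2],(419,238,[-.16])); print(n,f,r[0].round(3),round(r[1],3),np.median(z[fl]),np.median(z[rim]))
E
python3 -c "
from h import *
fitrec('wrist','b1_wrist.npz');fitrec('top','top0.npz',.0005);fitrec('scene','scene0.npz',-.002)"
```

```text
wrist b1_wrist.npz [ 4.20787e+02  2.38243e+02 -1.56000e-01] -0.878 0.0703646967691402 0.08003824203341325
top top0.npz [ 4.18526e+02  2.38810e+02 -1.60000e-01] -0.858 0.07040138133113757 0.08007768251672165
scene scene0.npz [ 4.18104e+02  2.36292e+02 -1.56000e-01] -0.626 0.0700734613333145 0.07955181218491544
```

Call:
move_arm --linear '[[0.0028, 0.0004, -0.005], [0, 0, -0.01], [0, 0, -0.012], [0, 0, -0.012], [0, 0, -0.006], [0, 0, 0], [0, 0, 0]]' --twist '[[0.1, -0.3, 0.4], [0, 0, 0], [0, 0, 0], [0, 0, 0], [0, 0, 0], [0, 0, 0], [0, 0, 0]]'

```text
time: 6.32
eef_pos: [0.4101, 0.1784, 0.1191]
tcp_rot: [0.078, 0.997, -0.001, -0.001]
contact_force: [-0.7, -0.1, -1.7]
opening: 0.205
```

```bash
python3 chk.py bar .411 .1783 .085 -.157 b2 2>&1 | grep -v -e top -e scene; python3 -c "
from h import *
go(.411,.1783,.098,1.414)
fitrec('wrist','b2_wrist.npz')"
```

```text
pos [0.4101 0.1784 0.1191] remaining [ 0.0009 -0.0001 -0.0061] twist [ 0.05 -0.13 -0.01] q6 -1.23 F [-0.7 -0.1 -1.7] op 0.205 t 6.32
wrist 288 [array([ 6.66972e+02,  1.30013e+02, -2.63000e-01]), np.float64(-0.986)]
pos [0.4108 0.1785 0.1201] remaining [ 0.0002 -0.0002 -0.0221] twist [ 0.03 -0.02 -0.  ] q6 -1.23 F [-0.2 -0.9 -0.6] op 0.202 t 6.47
wrist b2_wrist.npz [ 4.21069e+02  2.38781e+02 -1.61000e-01] -0.893 0.07035521048175428 0.08006426276290535
```

View pics/b2_wrist.png

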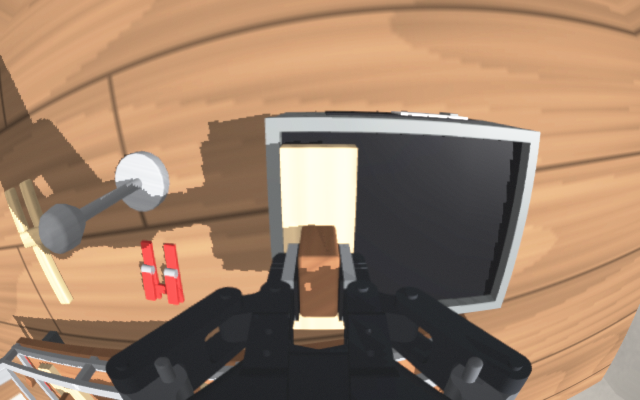

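Call:
move_arm --linear '[[0, 0, -0.005], [0, 0, -0.005], [0, 0, -0.004], [0, 0, -0.003], [0, 0, 0], [0, 0, 0]]' --twist '[[0, 0, 0], [0, 0, 0], [0, 0, 0], [0, 0, 0], [0, 0, 0], [0, 0, 0]]'

```text
time: 6.97
eef_pos: [0.4122, 0.1788, 0.1033]
tcp_rot: [0.078, 0.997, 0.0, 0.002]
contact_force: [-0.4, 0.3, -0.4]
opening: 0.202
```

Call:
move_arm --linear '[[-0.0005, 0, -0.003], [0, 0, -0.002], [0, 0, -0.001], [0, 0, 0]]' --twist '[[0, 0, 0], [0, 0, 0], [0, 0, 0], [0, 0, 0]]'

```text
time: 7.3
eef_pos: [0.412, 0.1789, 0.0972]
tcp_rot: [0.078, 0.997, 0.0, 0.002]
contact_force: [-0.1, -0.5, 1.2]
opening: 0.204
```

Call:
move_arm --linear '[[0, 0, 0], [0, 0, 0], [0, 0, 0], [0, 0, 0.01], [0, 0, 0.015], [0, 0, 0.025], [0, 0, 0.03], [0, 0, 0.03], [0, 0, 0]]' --twist '[[0, 0, 0], [0, 0, 0], [0, 0, 0], [0, 0, 0], [0, 0, 0], [0, 0, 0], [0, 0, 0], [0, 0, 0], [0, 0, 0]]' --grip 0.37

```text
time: 8.05
eef_pos: [0.4101, 0.1785, 0.2137]
tcp_rot: [0.078, 0.997, 0.0, 0.001]
contact_force: [0.2, -0.2, 0.8]
opening: 0.371
```

Run:
```python
from h import *
go(.65,-.238,.22,1.686)
for n,dz in [("top",.0005),("scene",-.002),("wrist",0)]:
    c=read_camera(n); cv2.imwrite(f"pics/b3_{n}.png",c["img"]); np.savez(f"b3_{n}.npz",**c)
    W=(wcloud if n=="wrist" else cloud)(c).reshape(-1,3); W=W[np.isfinite(W[:,2])]; z=W[:,2]-dz
    near=np.hypot(W[:,0]-.41,W[:,1]-.178)<.07
    print(n,np.histogram(z[near],bins=[.06,.066,.068,.07,.072,.074,.076,.078,.08,.081,.082,.083,.085,.09,.1,.11,.116,.12,.125]))
    near=np.hypot(W[:,0]-.41,W[:,1]-.178)<.11
    a=near&(z>.0807+.0003)&(z<.086); b=near&((z<.0745)|(z<.01)); g=near&(z>.112)&(z<.121)
    # plate via bar fit against floor only
    print(fit("bar",W[a][:,:2],W[b][:,:2],(410,179,[-.157])), np.median(W[g],0), np.median(z[a]))
```

```text
pos [0.4101 0.1785 0.2137] remaining [ 0.2399 -0.4165  0.0063] twist [-1.000e-02  1.000e-01  1.557e+01] q6 -1.23 F [ 0.2 -0.2  0.8] op 0.371 t 8.05
top (array([ 47,  65, 236, 284, 143,  55,  81, 231, 127, 206, 189, 203,  58,
        24,  14,  13,  34,   2]), array([0.06 , 0.066, 0.068, 0.07 , 0.072, 0.074, 0.076, 0.078, 0.08 ,
       0.081, 0.082, 0.083, 0.085, 0.09 , 0.1  , 0.11 , 0.116, 0.12 ,
       0.125]))
(array([ 4.10208161e+02,  1.80457917e+02, -1.51420204e-01]), np.float64(-0.9147547610081609)) [0.42079778 0.17605468 0.11786519] 0.0825475506815209
scene (array([ 33,  28, 227, 256,  32,  34,  61, 151, 132, 136,  88,  59,  20,
        36,  42,  27,  70,   0]), array([0.06 , 0.066, 0.068, 0.07 , 0.072, 0.074, 0.076, 0.078, 0.08 ,
       0.081, 0.082, 0.083, 0.085, 0.09 , 0.1  , 0.11 , 0.116, 0.12 ,
       0.125]))
(array([ 4.14315113e+02,  1.77212163e+02, -1.63117351e-01]), np.float64(-0.9508930171529452)) [0.41449731 0.17461888 0.11526039] 0.08201766689049698
wrist (array([   0,    1, 1701, 3948,  126,   79,   69,  841, 1065, 1662, 2026,
        438,   32,   68,   64,   67,  903,    2]), array([0.06 , 0.066, 0.068, 0.07 , 0.072, 0.074, 0.076, 0.078, 0.08 ,
       0.081, 0.082, 0.083, 0.085, 0.09 , 0.1  , 0.11 , 0.116, 0.12 ,
       0.125]))
(array([ 4.12474675e+02,  1.79793637e+02, -1.48988205e-01]), np.float64(-0.9485931827820528)) [0.41014156 0.17963549 0.11802986] 0.08214844045868275
```

View pics/b3_wrist.png

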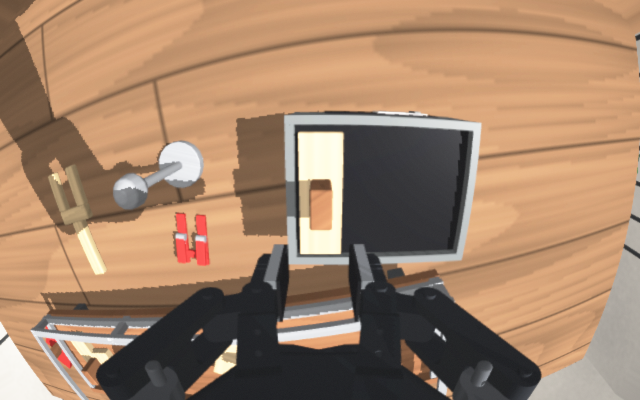

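Call:
move_arm --linear '[[0.008, -0.014, 0.015], [0.016, -0.028, 0.02], [0.016, -0.028, 0.015], [0.016, -0.028, 0.005], [0.016, -0.028, 0.002], [0.016, -0.028, 0.002], [0.016, -0.028, 0.002], [0.016, -0.028, 0.002], [0.016, -0.028, 0.002], [0.016, -0.028, 0.002], [0.016, -0.028, 0.002], [0.016, -0.028, 0.002], [0.016, -0.028, 0], [0.01, -0.018, 0], [0.007, -0.01, 0], [0.004, -0.005, 0], [0, 0, 0], [0, 0, 0]]' --twist '[[0, 0, 0.6], [0, 0, 1.2], [0, 0, 1.2], [0, 0, 1.2], [0, 0, 1.2], [0, 0, 1.2], [0, 0, 1.2], [0, 0, 1.2], [0, 0, 1.2], [0, 0, 1.2], [0, 0, 1.2], [0, 0, 1], [0, 0, 1], [0, 0, 0.5], [0, 0, 0], [0, 0, 0], [0, 0, 0], [0, 0, 0]]' --grip 0.5

```text
time: 9.7
eef_pos: [0.618, -0.2232, 0.2422]
tcp_rot: [-0.061, 0.997, 0.006, -0.035]
contact_force: [-0.4, 0.3, -0.7]
opening: 0.5
```

Run:
```python
from h import *
go(.65,-.238,.22,1.686)
c=read_camera("wrist"); cv2.imwrite("pics/s1.png",c["img"]); W=wcloud(c)
print(fitplate(W,"step",.65,-.238,[.115]))
```

```text
pos [ 0.618  -0.2232  0.2422] remaining [ 0.032  -0.0148 -0.0222] twist [-0.42 -4.03 -0.44] q6 -2.18 F [-0.4  0.3 -0.7] op 0.5 t 9.7
(array([ 6.51301105e+02, -2.37177588e+02,  1.19257234e-01]), np.float64(-0.7663147409426755))
```

View pics/s1.png

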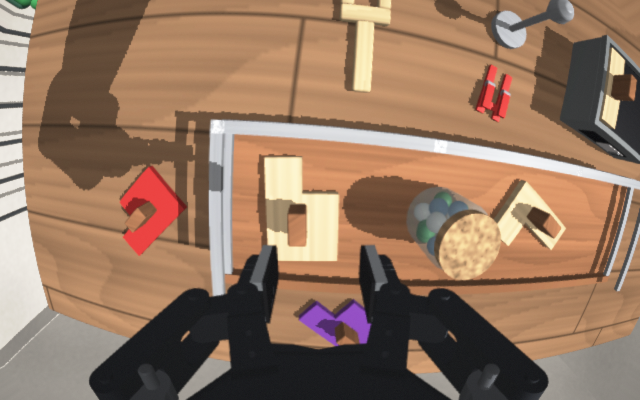

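Call:
move_arm --linear '[[0.012, -0.006, -0.006], [0.011, -0.005, -0.015], [0.004, -0.002, -0.025], [0, 0, -0.025], [0, 0, -0.02], [0, 0, -0.01], [0, 0, 0], [0, 0, 0]]' --twist '[[-0.2, -1.8, -0.2], [-0.2, -1.2, -0.2], [0, -0.5, 0], [0, 0, 0], [0, 0, 0], [0, 0, 0], [0, 0, 0], [0, 0, 0]]'

```text
time: 10.42
eef_pos: [0.644, -0.2267, 0.1405]
tcp_rot: [-0.062, 0.998, 0.0, -0.002]
contact_force: [0.1, 1.0, -0.9]
opening: 0.5
```

Run:
```python
from h import *
go(.6503,-.2377,.087,1.688)
c=read_camera("wrist"); cv2.imwrite("pics/s2.png",c["img"]); W=wcloud(c)
print(fitplate(W,"step",.65,-.238,[.115]))
```

```text
pos [ 0.644  -0.2267  0.1405] remaining [ 0.0063 -0.011  -0.0535] twist [-0.03 -0.27 -0.44] q6 -2.18 F [ 0.1  1.  -0.9] op 0.5 t 10.42
(array([ 6.51325294e+02, -2.36930684e+02,  1.21442716e-01]), np.float64(-0.7263939255515685))
```

Call:
move_arm --linear '[[0.004, -0.007, -0.005], [0.002, -0.003, -0.005], [0, 0, -0.003], [0, 0, 0], [0, 0, 0]]' --twist '[[0, -0.2, -0.2], [0, 0, -0.2], [0, 0, 0], [0, 0, 0], [0, 0, 0]]'

```text
time: 10.88
eef_pos: [0.6536, -0.2391, 0.1329]
tcp_rot: [-0.059, 0.998, -0.002, 0.004]
contact_force: [-0.2, -0.2, -0.2]
opening: 0.501
```

```bash
python3 -c "
from h import *
go(.6508,-.2374,.087,1.690)"
```

```text
pos [ 0.6536 -0.2391  0.1329] remaining [-0.0028  0.0017 -0.0459] twist [0.25 0.47 0.1 ] q6 -2.18 F [-0.2 -0.2 -0.2] op 0.501 t 10.88
```

Call:
move_arm --linear '[[-0.0014, 0.0008, -0.01], [-0.0006, 0.0004, -0.012], [0, 0, -0.01], [0, 0, -0.006], [0, 0, -0.002], [0, 0, 0]]' --twist '[[0.1, 0.2, 0.1], [0.1, 0.1, 0], [0, 0, 0], [0, 0, 0], [0, 0, 0], [0, 0, 0]]'

```text
time: 11.38
eef_pos: [0.6507, -0.2376, 0.0881]
tcp_rot: [-0.059, 0.998, -0.0, 0.001]
contact_force: [0.3, 0.1, -1.1]
opening: 0.496
```

```bash
python3 -c "
from h import *
go(.6508,-.2374,.087,1.690)"
```

```text
pos [ 0.6507 -0.2376  0.0881] remaining [ 0.0001  0.0002 -0.0011] twist [-0.    0.09  0.01] q6 -2.19 F [ 0.3  0.1 -1.1] op 0.496 t 11.38
```

Call:
move_arm --linear '[[0, 0, -0.001], [0, 0, 0], [0, 0, 0], [0, 0, 0], [0, 0, 0], [0, 0, 0]]' --twist '[[0, 0, 0], [0, 0, 0], [0, 0, 0], [0, 0, 0], [0, 0, 0], [0, 0, 0]]' --grip 0.05 --force 60

```text
time: 11.88
eef_pos: [0.6506, -0.2374, 0.0867]
tcp_rot: [-0.06, 0.998, 0.0, 0.001]
contact_force: [-0.1, 0.0, -0.7]
opening: 0.201
```

Call:
move_arm --linear '[[0, 0, 0.005], [0, 0, 0.01], [0, 0, 0.015], [0, 0, 0.02], [0, 0, 0.02], [0, 0, 0.02], [0, 0, 0.01], [0, 0, 0.01], [0, 0, 0], [0, 0, 0]]' --twist '[[0, 0, 0], [0, 0, 0], [0, 0, 0], [0, 0, 0], [0, 0, 0], [0, 0, 0], [0, 0, 0], [0, 0, 0], [0, 0, 0], [0, 0, 0]]'

```text
time: 12.72
eef_pos: [0.6503, -0.2372, 0.211]
tcp_rot: [-0.06, 0.998, -0.001, 0.003]
contact_force: [0.4, 1.3, -1.8]
opening: 0.199
```

```bash
python3 -c "
from h import *
go(.4281,.2322,.24,1.414)
c=read_camera('wrist'); cv2.imwrite('pics/s3.png',c['img'])"
```

```text
pos [ 0.6503 -0.2372  0.211 ] remaining [-0.2222  0.4694  0.029 ] twist [  0.18   0.31 -15.82] q6 -2.19 F [ 0.4  1.3 -1.8] op 0.199 t 12.72
```

View pics/s3.png

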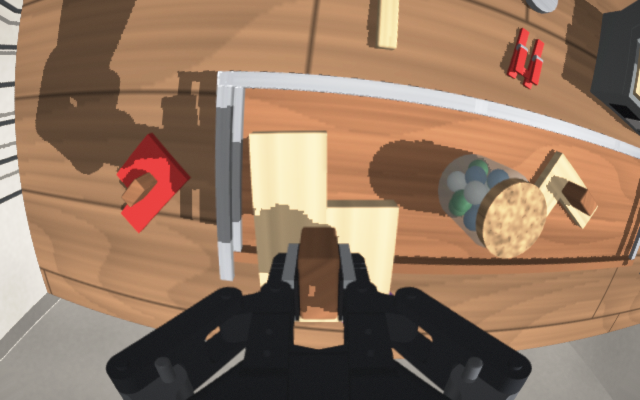

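Call:
move_arm --linear '[[-0.005, 0, 0.012], [-0.012, 0, 0.015], [-0.018, 0, 0.012], [-0.02, 0.005, 0.006], [-0.02, 0.01, 0.003], [-0.02, 0.015, 0.003], [-0.02, 0.02, 0.003], [-0.02, 0.025, 0.002], [-0.015, 0.028, 0.002], [-0.01, 0.028, 0.002], [-0.01, 0.028, 0.002], [-0.007, 0.028, 0.002], [-0.005, 0.025, 0.002], [0, 0.02, 0.001], [0, 0.01, 0], [0, 0, 0]]' --twist '[[0, 0, 0], [0, 0, 0], [0, 0, 0], [0, 0, 0], [0, 0, -1], [0, 0, -1.5], [0, 0, -1.5], [0, 0, -1.5], [0, 0, -1.5], [0, 0, -1.5], [0, 0, -1.5], [0, 0, -1.5], [0, 0, -1], [0, 0, -1], [0, 0, 0], [0, 0, 0]]'

```text
time: 14.1
eef_pos: [0.4462, 0.0156, 0.2689]
tcp_rot: [0.067, 0.998, 0.005, -0.01]
contact_force: [0.8, -0.6, -2.0]
opening: 0.2
```

```bash
python3 -c "
from h import *
go(.4281,.2322,.18,1.414)"
```

```text
pos [0.4462 0.0156 0.2689] remaining [-0.0181  0.2166 -0.0889] twist [-0.69 -1.14 -1.31] q6 -1.64 F [ 0.8 -0.6 -2. ] op 0.2 t 14.1
```

Call:
move_arm --linear '[[-0.002, 0.012, 0], [-0.002, 0.022, -0.003], [-0.002, 0.026, -0.006], [-0.002, 0.028, -0.008], [-0.002, 0.028, -0.01], [-0.002, 0.028, -0.012], [-0.002, 0.025, -0.012], [0, 0.018, -0.01], [0, 0.01, -0.008], [0, 0.005, -0.004], [0, 0, 0], [0, 0, 0]]' --twist '[[-0.2, -0.3, -0.4], [-0.2, -0.3, -0.4], [-0.2, -0.2, 0], [0, 0, 0], [0, 0, 0], [0, 0, 0], [0, 0, 0], [0, 0, 0], [0, 0, 0], [0, 0, 0], [0, 0, 0], [0, 0, 0]]'

```text
time: 15.1
eef_pos: [0.4294, 0.2177, 0.1902]
tcp_rot: [0.077, 0.997, -0.004, -0.006]
contact_force: [-0.7, 0.2, -1.8]
opening: 0.199
```

```bash
python3 -c "
from h import *
go(.4281,.2322,.18,1.414)"
```

```text
pos [0.4294 0.2177 0.1902] remaining [-0.0013  0.0145 -0.0102] twist [ 0.44 -0.7  -0.14] q6 -1.15 F [-0.7  0.2 -1.8] op 0.199 t 15.1
```

Call:
move_arm --linear '[[-0.001, 0.008, -0.005], [0, 0.004, -0.005], [0, 0, 0], [0, 0, 0]]' --twist '[[0.3, -0.5, -0.1], [0, 0, 0], [0, 0, 0], [0, 0, 0]]'

```text
time: 15.43
eef_pos: [0.4301, 0.2281, 0.181]
tcp_rot: [0.08, 0.997, -0.001, 0.0]
contact_force: [0.1, -0.1, -1.0]
opening: 0.2
```

```bash
python3 chk.py step .4281 .2322 .147 -.157 s4; python3 -c "
from h import *
fitrec('wrist','s4_wrist.npz')"
```

```text
pos [0.4301 0.2281 0.181 ] remaining [-0.002   0.0041 -0.006 ] twist [0.12 0.03 0.21] q6 -1.13 F [ 0.1 -0.1 -1. ] op 0.2 t 15.43
top 210 [array([ 4.33337e+02,  2.59711e+02, -1.61000e-01]), np.float64(-0.941)]
scene 227 [array([ 4.32832e+02,  2.17123e+02, -9.60000e-02]), np.float64(-0.681)]
wrist 624 [array([ 4.62590e+02,  2.12635e+02, -3.93000e-01]), np.float64(-0.952)]
wrist s4_wrist.npz [ 4.27215e+02  2.78592e+02 -1.54000e-01] -0.741 0.07038185542027432 0.08041496308826986
```

View pics/s4_wrist.png

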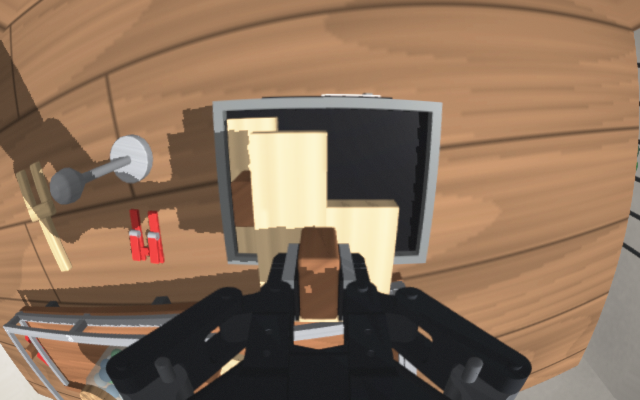

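```bash
cat > hf.py <<'E'
from h import *
import sys
def hf(sh,f,x,y,zu,yaw):
    c=dict(np.load(f)); W=wcloud(c).reshape(-1,3); W=W[np.isfinite(W[:,2])]; z=W[:,2]
    near=np.hypot(W[:,0]-x,W[:,1]-y)<.11
    a=W[near&(abs(z-zu-.012)<.007)]; b=W[near&(z<zu)][:,:2]
    A=np.c_[a[:,:2]-a[:,:2].mean(0),np.ones(len(a))]; pl=np.linalg.lstsq(A,a[:,2],rcond=None)[0]
    print(len(a),np.median(a[:,2]),"tilt",pl[:2].round(4),[np.round(q,3) for q in fit(sh,a[:,:2],b,(x*1000,y*1000,[yaw]))])
if __name__=="__main__": hf(sys.argv[1],sys.argv[2],*map(float,sys.argv[3:7]))
E
python3 hf.py step s4_wrist.npz .43 .228 .154 -.157;python3 hf.py bar b1_wrist.npz .407 .179 .14 -.157
```

```text
12826 0.16697431694345216 tilt [ 0.0059 -0.011 ] [array([ 4.29408e+02,  2.29220e+02, -1.58000e-01]), np.float64(-0.853)]
7307 0.1537623762166246 tilt [-0.0018 -0.0045] [array([ 4.06523e+02,  1.79010e+02, -1.60000e-01]), np.float64(-0.94)]
```

Call:
move_arm --linear '[[-0.0008, 0.0025, -0.01], [-0.0005, 0.001, -0.015], [0, 0, -0.015], [0, 0, -0.01], [0, 0, -0.005], [0, 0, 0], [0, 0, 0]]' --twist '[[0.1, 0, 0.1], [0, 0, 0.1], [0, 0, 0], [0, 0, 0], [0, 0, 0], [0, 0, 0], [0, 0, 0]]'

```text
time: 16.17
eef_pos: [0.4293, 0.2321, 0.1233]
tcp_rot: [0.079, 0.997, 0.001, 0.002]
contact_force: [-1.3, -0.8, -0.7]
opening: 0.2
```

```bash
python3 -c "
from h import *
go(.4287,.2326,.097,1.414)
c=read_camera('wrist'); cv2.imwrite('pics/s5.png',c['img'])"
```

```text
pos [0.4293 0.2321 0.1233] remaining [-0.0006  0.0005 -0.0263] twist [-0.07  0.22  0.04] q6 -1.13 F [-1.3 -0.8 -0.7] op 0.2 t 16.17
```

View pics/s5.png

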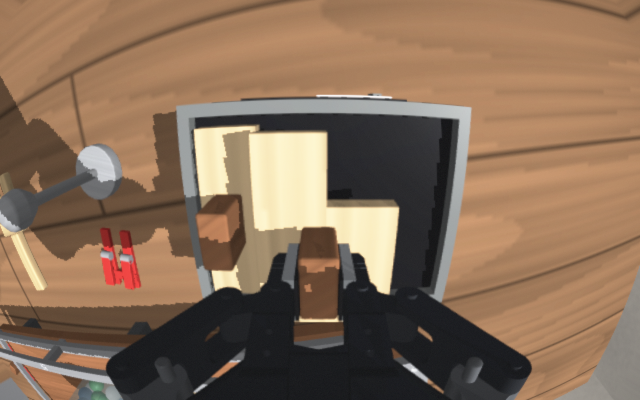

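Call:
move_arm --linear '[[-0.0003, 0.0004, -0.005], [0, 0, -0.005], [0, 0, -0.004], [0, 0, -0.003], [0, 0, 0], [0, 0, 0]]' --twist '[[0, 0.1, 0], [0, 0, 0], [0, 0, 0], [0, 0, 0], [0, 0, 0], [0, 0, 0]]'

```text
time: 16.72
eef_pos: [0.4307, 0.233, 0.1071]
tcp_rot: [0.079, 0.997, 0.002, 0.003]
contact_force: [-0.1, 0.1, -1.5]
opening: 0.202
```

```bash
python3 -c "
from h import *
go(.4287,.2326,.097,1.414)"
```

```text
pos [0.4307 0.233  0.1071] remaining [-0.002  -0.0004 -0.0101] twist [-0.15  0.38  0.04] q6 -1.13 F [-0.1  0.1 -1.5] op 0.202 t 16.72
```

Call:
move_arm --linear '[[-0.0022, -0.0002, -0.003], [-0.0008, 0, -0.003], [0, 0, -0.002], [0, 0, -0.001], [0, 0, 0], [0, 0, 0]]' --twist '[[-0.1, 0.3, 0], [0, 0, 0], [0, 0, 0], [0, 0, 0], [0, 0, 0], [0, 0, 0]]'

```text
time: 17.22
eef_pos: [0.4276, 0.2329, 0.0974]
tcp_rot: [0.079, 0.997, 0.0, 0.001]
contact_force: [-0.6, -0.2, -1.3]
opening: 0.2
```

```bash
python3 -c "
from h import *
go(.4287,.2326,.097,1.414)"
```

```text
pos [0.4276 0.2329 0.0974] remaining [ 0.0011 -0.0003 -0.0004] twist [-0.05  0.08  0.04] q6 -1.12 F [-0.6 -0.2 -1.3] op 0.2 t 17.22
```

Call:
move_arm --linear '[[0, 0, -0.0008], [0, 0, 0], [0, 0, 0], [0, 0, 0], [0, 0, 0.01], [0, 0, 0.015], [0, 0, 0.025], [0, 0, 0.03], [0, 0, 0.03], [0, 0, 0]]' --twist '[[0, 0, 0], [0, 0, 0], [0, 0, 0], [0, 0, 0], [0, 0, 0], [0, 0, 0], [0, 0, 0], [0, 0, 0], [0, 0, 0], [0, 0, 0]]' --grip 0.37

```text
time: 18.05
eef_pos: [0.4268, 0.2326, 0.2144]
tcp_rot: [0.079, 0.997, 0.0, 0.0]
contact_force: [0.1, 0.5, 1.2]
opening: 0.369
```

Run:
```python
from h import *
go(.6183,.062,.2,2.652)
c=read_camera("wrist"); cv2.imwrite(f"pics/s6.png",c["img"]); np.savez("s6_wrist.npz",**c)
W=wcloud(c).reshape(-1,3); W=W[np.isfinite(W[:,2])]; z=W[:,2]
near=np.hypot(W[:,0]-.42,W[:,1]-.225)<.14
for sh,x,y in [("step",.4287,.2332)]:
    a=near&(z>.081)&(z<.086)&(W[:,1]>.195); b=near&(z<.0745)&(z>.06)
    print(fit(sh,W[a][:,:2],W[b][:,:2],(x*1e3,y*1e3,[-.157])), np.median(z[a]))
    g=np.hypot(W[:,0]-x,W[:,1]-y)<.03; g&=(z>.11); print(np.median(W[g],0))
```

```text
pos [0.4268 0.2326 0.2144] remaining [ 0.1915 -0.1706 -0.0144] twist [-7.000e-02  2.000e-02  7.098e+01] q6 -1.12 F [0.1 0.5 1.2] op 0.369 t 18.05
(array([ 4.29188450e+02,  2.33535565e+02, -1.53537000e-01]), np.float64(-0.8362072380531618)) 0.08217589349908905
[0.41357254 0.23488098 0.28675169]
```

View pics/s6.png

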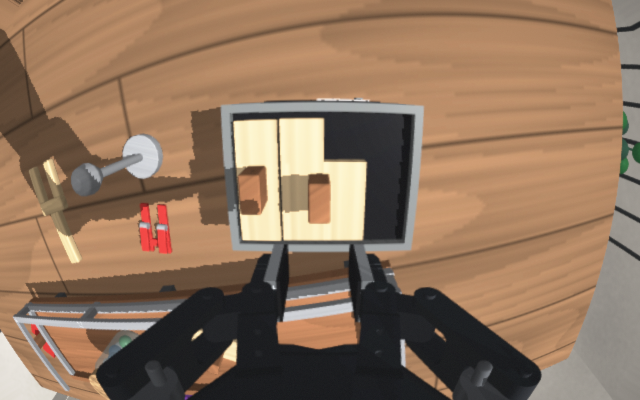

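Call:
move_arm --linear '[[0.007, -0.006, 0.005], [0.013, -0.012, 0.005], [0.015, -0.013, 0.003], [0.015, -0.013, 0.002], [0.015, -0.013, 0.002], [0.015, -0.013, 0.002], [0.015, -0.013, 0.002], [0.015, -0.013, 0.002], [0.015, -0.013, 0.002], [0.015, -0.013, 0.002], [0.015, -0.013, 0.002], [0.012, -0.012, 0], [0.01, -0.01, 0], [0.008, -0.006, 0], [0.004, -0.003, 0], [0, 0, 0], [0, 0, 0]]' --twist '[[0, 0, 3], [0, 0, 5.5], [0, 0, 5.5], [0, 0, 5.5], [0, 0, 5.5], [0, 0, 5.5], [0, 0, 5.5], [0, 0, 5.5], [0, 0, 5.5], [0, 0, 5.5], [0, 0, 5.5], [0, 0, 5], [0, 0, 4], [0, 0, 2.5], [0, 0, 1], [0, 0, 0], [0, 0, 0]]' --grip 0.5

```text
time: 19.52
eef_pos: [0.6151, 0.0564, 0.2311]
tcp_rot: [-0.538, 0.843, 0.001, -0.011]
contact_force: [-0.6, 0.7, -0.1]
opening: 0.5
```

Run:
```python
from h import *
go(.6183,.062,.14,2.652)
c=read_camera("wrist"); cv2.imwrite("pics/e1.png",c["img"]); W=wcloud(c)
print(fitplate(W,"ell",.618,.062,[1.08]))
```

```text
pos [0.6151 0.0564 0.2311] remaining [ 0.0032  0.0056 -0.0911] twist [ 0.48 -1.12 -3.2 ] q6 -2.77 F [-0.6  0.7 -0.1] op 0.5 t 19.52
(array([618.84790271,  63.03646813,   1.08468183]), np.float64(-0.9264360182550796))
```

View pics/e1.png

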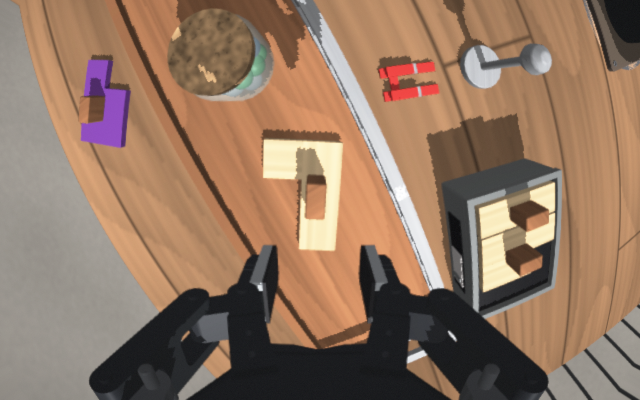

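Call:
move_arm --linear '[[0.002, 0.003, -0.008], [0.001, 0.002, -0.015], [0, 0, -0.02], [0, 0, -0.015], [0, 0, -0.008], [0, 0, 0], [0, 0, 0]]' --twist '[[0.2, -0.5, -1.6], [0.1, -0.3, -1], [0, 0, 0], [0, 0, 0], [0, 0, 0], [0, 0, 0], [0, 0, 0]]'

```text
time: 20.15
eef_pos: [0.6152, 0.0649, 0.1633]
tcp_rot: [-0.519, 0.855, 0.0, -0.003]
contact_force: [0.0, 0.7, -0.1]
opening: 0.501
```

```bash
python3 -c "
from h import *
go(.6185,.0623,.0865,2.654)"
```

```text
pos [0.6152 0.0649 0.1633] remaining [ 0.0033 -0.0026 -0.0768] twist [ 0.13 -0.29 -0.4 ] q6 -2.72 F [ 0.   0.7 -0.1] op 0.501 t 20.15
```

Call:
move_arm --linear '[[0.0016, -0.0013, -0.008], [0.0008, -0.0006, -0.014], [0, 0, -0.016], [0, 0, -0.012], [0, 0, -0.006], [0, 0, 0], [0, 0, 0]]' --twist '[[0.1, -0.2, -0.2], [0, 0, -0.1], [0, 0, 0], [0, 0, 0], [0, 0, 0], [0, 0, 0], [0, 0, 0]]'

```text
time: 20.73
eef_pos: [0.6197, 0.0628, 0.106]
tcp_rot: [-0.516, 0.857, -0.002, 0.002]
contact_force: [-0.3, 0.1, 0.5]
opening: 0.503
```

```bash
python3 -c "
from h import *
go(.6185,.0623,.0865,2.654)"
```

```text
pos [0.6197 0.0628 0.106 ] remaining [-0.0012 -0.0005 -0.0195] twist [ 0.05  0.31 -0.05] q6 -2.72 F [-0.3  0.1  0.5] op 0.503 t 20.73
```

Call:
move_arm --linear '[[-0.0008, -0.0003, -0.006], [0, 0, -0.006], [0, 0, -0.003], [0, 0, -0.001], [0, 0, 0], [0, 0, 0]]' --twist '[[0, 0.2, 0], [0, 0, 0], [0, 0, 0], [0, 0, 0], [0, 0, 0], [0, 0, 0]]'

```text
time: 21.23
eef_pos: [0.6203, 0.0624, 0.0904]
tcp_rot: [-0.516, 0.857, -0.002, 0.002]
contact_force: [-0.2, -1.2, 0.3]
opening: 0.496
```

```bash
python3 -c "
from h import *
go(.6185,.0623,.0865,2.654)"
```

```text
pos [0.6203 0.0624 0.0904] remaining [-0.0018 -0.0001 -0.0039] twist [ 0.06  0.3  -0.04] q6 -2.72 F [-0.2 -1.2  0.3] op 0.496 t 21.23
```

Call:
move_arm --linear '[[-0.0015, 0, -0.0035], [0, 0, 0], [0, 0, 0]]' --twist '[[0, 0.2, 0], [0, 0, 0], [0, 0, 0]]'

```text
time: 21.48
eef_pos: [0.6192, 0.0624, 0.0874]
tcp_rot: [-0.516, 0.857, -0.001, 0.001]
contact_force: [0.2, -0.6, 0.2]
opening: 0.503
```

Call:
move_arm --linear '[[0, 0, 0], [0, 0, 0], [0, 0, 0], [0, 0, 0], [0, 0, 0], [0, 0, 0]]' --twist '[[0, 0, 0], [0, 0, 0], [0, 0, 0], [0, 0, 0], [0, 0, 0], [0, 0, 0]]' --grip 0.05

```text
time: 21.98
eef_pos: [0.6194, 0.0624, 0.0879]
tcp_rot: [-0.516, 0.857, -0.001, 0.001]
contact_force: [-0.1, 0.4, -0.1]
opening: 0.198
```

Call:
move_arm --linear '[[0, 0, 0.005], [0, 0, 0.01], [0, 0, 0.015], [0, 0, 0.02], [0, 0, 0.02], [0, 0, 0.02], [0, 0, 0.01], [0, 0, 0.01], [0, 0, 0], [0, 0, 0]]' --twist '[[0, 0, 0], [0, 0, 0], [0, 0, 0], [0, 0, 0], [0, 0, 0], [0, 0, 0], [0, 0, 0], [0, 0, 0], [0, 0, 0], [0, 0, 0]]'

```text
time: 22.82
eef_pos: [0.6173, 0.0626, 0.2061]
tcp_rot: [-0.516, 0.857, -0.001, 0.001]
contact_force: [-0.8, -0.3, -0.7]
opening: 0.198
```

```bash
python3 -c "
from h import *
go(.4176,.2937,.22,1.414)
c=read_camera('wrist'); cv2.imwrite('pics/e2.png',c['img'])"
```

```text
pos [0.6173 0.0626 0.2061] remaining [-0.1997  0.2311  0.0139] twist [ 1.20e-01  6.00e-02 -7.11e+01] q6 -2.72 F [-0.8 -0.3 -0.7] op 0.198 t 22.82
```

View pics/e2.png

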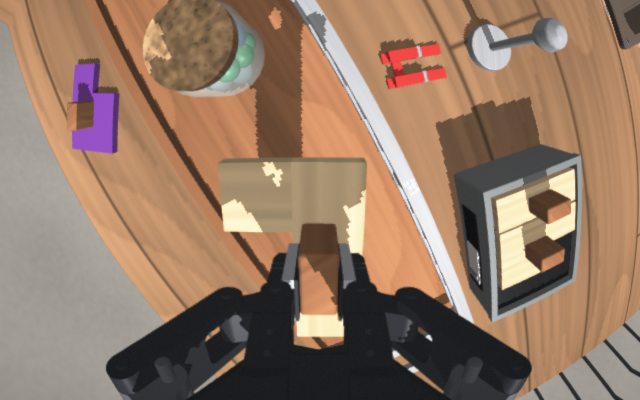

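Call:
move_arm --linear '[[-0.007, 0.008, 0.008], [-0.013, 0.015, 0.008], [-0.014, 0.016, 0.005], [-0.014, 0.016, 0.003], [-0.014, 0.016, 0.003], [-0.014, 0.016, 0.003], [-0.014, 0.016, 0.003], [-0.014, 0.016, 0.003], [-0.014, 0.016, 0.003], [-0.014, 0.016, 0.003], [-0.014, 0.016, 0.003], [-0.013, 0.014, 0.002], [-0.011, 0.013, 0], [-0.009, 0.01, 0], [-0.005, 0.006, 0], [0, 0.002, 0], [0, 0, 0], [0, 0, 0]]' --twist '[[0, 0, -3], [0, 0, -5.5], [0, 0, -5.5], [0, 0, -5.5], [0, 0, -5.5], [0, 0, -5.5], [0, 0, -5.5], [0, 0, -5.5], [0, 0, -5.5], [0, 0, -5.5], [0, 0, -5.5], [0, 0, -5], [0, 0, -4], [0, 0, -2.5], [0, 0, -1], [0, 0, 0], [0, 0, 0], [0, 0, 0]]'

```text
time: 24.37
eef_pos: [0.4122, 0.2794, 0.2268]
tcp_rot: [0.106, 0.994, 0.002, -0.02]
contact_force: [1.2, 0.1, -0.2]
opening: 0.198
```

```bash
python3 -c "
from h import *
go(.4180,.2940,.175,1.414)"
```

```text
pos [0.4122 0.2794 0.2268] remaining [ 0.0058  0.0146 -0.0518] twist [-0.46 -2.3   3.15] q6 -0.99 F [ 1.2  0.1 -0.2] op 0.198 t 24.37
```

Call:
move_arm --linear '[[0.003, 0.007, -0.008], [0.002, 0.005, -0.012], [0, 0.001, -0.012], [0, 0, -0.008], [0, 0, 0], [0, 0, 0]]' --twist '[[-0.2, -1.2, 1.6], [-0.2, -0.7, 1], [0, 0, 0], [0, 0, 0], [0, 0, 0], [0, 0, 0]]'

```text
time: 24.87
eef_pos: [0.4199, 0.2899, 0.1837]
tcp_rot: [0.083, 0.997, -0.001, -0.003]
contact_force: [0.1, 0.1, -0.5]
opening: 0.198
```

Run:
```python
from h import *
go(.4172,.2942,.098,1.414)
c=read_camera('wrist'); cv2.imwrite('pics/e3.png',c['img']); np.savez('e3.npz',**c)
from hf import hf
p=get_state()["eef_pos"]; hf("ell","e3.npz",p[0],p[1],p[2]-.028,-.157)
```

```text
pos [0.4199 0.2899 0.1837] remaining [-0.0027  0.0043 -0.0857] twist [ 0.07 -0.39  0.58] q6 -1.0 F [ 0.1  0.1 -0.5] op 0.198 t 24.87
11678 0.16828549996136677 tilt [-0.0021 -0.0001] [array([ 4.18834e+02,  2.91241e+02, -1.69000e-01]), np.float64(-0.863)]
```

View pics/e3.png

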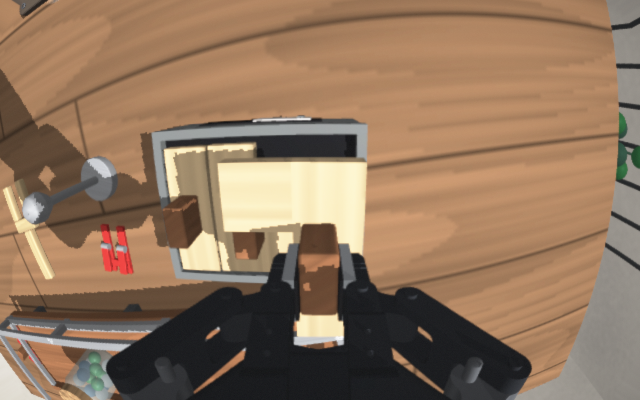

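Call:
move_arm --linear '[[-0.0015, 0.0025, -0.01], [-0.0008, 0.0012, -0.014], [0, 0, -0.015], [0, 0, -0.01], [0, 0, -0.004], [0, 0, 0], [0, 0, 0]]' --twist '[[0, -0.2, 0.4], [0, -0.1, 0.1], [0, 0, 0], [0, 0, 0], [0, 0, 0], [0, 0, 0], [0, 0, 0]]'

```text
time: 25.5
eef_pos: [0.4196, 0.2941, 0.1305]
tcp_rot: [0.079, 0.997, 0.001, 0.003]
contact_force: [0.9, -0.2, -0.0]
opening: 0.199
```

Run:
```python
from h import *
go(.4172,.2942,.098,1.414)
c=read_camera('wrist'); cv2.imwrite('pics/e4.png',c['img'])
```

```text
pos [0.4196 0.2941 0.1305] remaining [-0.0024  0.0001 -0.0325] twist [-0.1   0.32  0.08] q6 -1.0 F [ 0.9 -0.2 -0. ] op 0.199 t 25.5
```

View pics/e4.png

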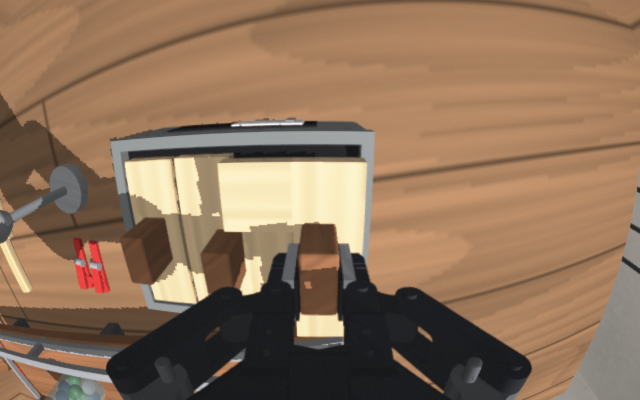

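Call:
move_arm --linear '[[-0.0018, 0, -0.005], [-0.0008, 0, -0.006], [0, 0, -0.004], [0, 0, -0.001], [0, 0, 0], [0, 0, 0]]' --twist '[[0, 0.2, 0.1], [0, 0, 0], [0, 0, 0], [0, 0, 0], [0, 0, 0], [0, 0, 0]]'

```text
time: 26.05
eef_pos: [0.4183, 0.2948, 0.1155]
tcp_rot: [0.078, 0.997, 0.002, 0.003]
contact_force: [-0.0, -0.8, -1.0]
opening: 0.201
```

Run:
```python
from h import *
go(.4172,.2942,.098,1.414)
c=read_camera('wrist'); cv2.imwrite('pics/e5.png',c['img'])
```

```text
pos [0.4183 0.2948 0.1155] remaining [-0.0011 -0.0006 -0.0175] twist [-0.21  0.36 -0.03] q6 -1.0 F [-0.  -0.8 -1. ] op 0.201 t 26.05
```

View pics/e5.png

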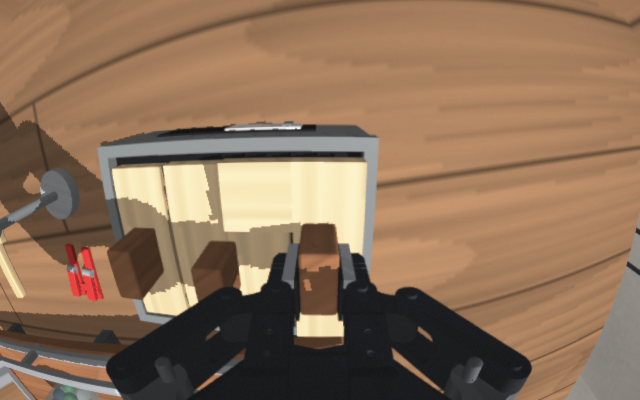

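Call:
move_arm --linear '[[-0.0012, -0.0005, -0.004], [0, 0, -0.004], [0, 0, -0.003], [0, 0, -0.001], [0, 0, 0], [0, 0, 0]]' --twist '[[-0.2, 0.3, 0], [0, 0, 0], [0, 0, 0], [0, 0, 0], [0, 0, 0], [0, 0, 0]]'

```text
time: 26.6
eef_pos: [0.4172, 0.2943, 0.1025]
tcp_rot: [0.078, 0.997, 0.0, 0.001]
contact_force: [-0.6, 0.5, -0.6]
opening: 0.202
```

Run:
```python
from h import *
go(.4172,.2942,.098,1.414)
c=read_camera('wrist'); cv2.imwrite('pics/e6.png',c['img'])
```

```text
pos [0.4172 0.2943 0.1025] remaining [-0.     -0.0001 -0.0045] twist [-0.01  0.06 -0.03] q6 -1.0 F [-0.6  0.5 -0.6] op 0.202 t 26.6
```

View pics/e6.png

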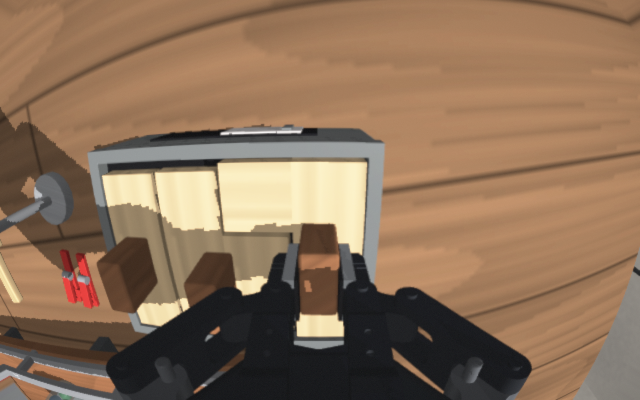

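Call:
move_arm --linear '[[0, 0, -0.002], [0, 0, -0.0015], [0, 0, -0.001], [0, 0, 0]]' --twist '[[0, 0, 0], [0, 0, 0], [0, 0, 0], [0, 0, 0]]'

```text
time: 26.98
eef_pos: [0.4175, 0.2944, 0.098]
tcp_rot: [0.078, 0.997, 0.0, 0.001]
contact_force: [0.0, 0.4, -0.2]
opening: 0.199
```

Call:
move_arm --linear '[[0, 0, -0.0005], [0, 0, 0], [0, 0, 0], [0, 0, 0], [0, 0, 0.01], [0, 0, 0.015], [0, 0, 0.025], [0, 0, 0.03], [0, 0, 0.03], [0, 0, 0], [0, 0, 0]]' --twist '[[0, 0, 0], [0, 0, 0], [0, 0, 0], [0, 0, 0], [0, 0, 0], [0, 0, 0], [0, 0, 0], [0, 0, 0], [0, 0, 0], [0, 0, 0], [0, 0, 0]]' --grip 0.37

```text
time: 27.9
eef_pos: [0.4162, 0.2939, 0.216]
tcp_rot: [0.078, 0.997, 0.0, 0.001]
contact_force: [-0.6, 0.2, -0.5]
opening: 0.368
```

Call:
move_arm --linear '[[0, 0.01, 0.01], [-0.005, 0.02, 0.01], [-0.005, 0.03, 0.01], [-0.005, 0.03, 0.005], [-0.005, 0.03, 0], [-0.005, 0.03, 0], [0, 0.02, 0], [0, 0.01, 0], [0, 0, 0], [0, 0, 0], [0, 0, 0]]' --twist '[[0, 0, 0], [0, 0, 0], [0, 0, 0], [0, 0, 0], [0, 0, 0], [0, 0, 0], [0, 0, 0], [0, 0, 0], [0, 0, 0], [0, 0, 0], [0, 0, 0]]'

```text
time: 28.82
eef_pos: [0.3861, 0.4845, 0.2515]
tcp_rot: [0.079, 0.997, -0.002, -0.002]
contact_force: [0.0, -0.3, 0.3]
opening: 0.369
```

Run:
```python
from h import *
s=get_state(); print(s["eef_pos"],s["time"])
for n,dz in [("top",.0005),("scene",-.002),("wrist",0)]:
    c=read_camera(n); cv2.imwrite(f"pics/f_{n}.png",c["img"])
    W=(wcloud if n=="wrist" else cloud)(c)
    z=W[...,2]-dz
    ca,sa=np.cos(-.157),np.sin(-.157); d=W[...,:2]-[.419,.238]
    lx=ca*d[...,0]+sa*d[...,1]; ly=-sa*d[...,0]+ca*d[...,1]
    for nm,x0,x1,y0,y1 in [("bar",-.045,.045,-.075,-.05),("step",-.04,.04,-.03,-.005),("stepR",-.005,.04,.005,.028),("ell",-.04,.035,.05,.07),("foot",-.05,-.03,.01,.05)]:
        m=(lx>x0)&(lx<x1)&(ly>y0)&(ly<y1)&(z>.06)&(z<.1)
        a=np.c_[lx[m],ly[m],np.ones(m.sum())]
        if m.sum()>10: print(n,nm,m.sum(),"z med",np.median(z[m]).round(4),"tilt",np.linalg.lstsq(a,z[m],rcond=None)[0][:2].round(4))
```

```text
[0.38605671 0.48451441 0.25151722] 28.8167
top bar 379 z med 0.0823 tilt [ 0.0002 -0.0701]
top step 416 z med 0.0825 tilt [0.0132 0.0957]
top stepR 137 z med 0.0823 tilt [-0.0081  0.0015]
top ell 167 z med 0.082 tilt [0.0032 0.0039]
top foot 173 z med 0.0822 tilt [-0.0302  0.0181]
scene bar 203 z med 0.0823 tilt [0.0031 0.0005]
scene step 241 z med 0.0822 tilt [0.033  0.2331]
scene stepR 101 z med 0.0817 tilt [-0.0203 -0.0274]
scene ell 102 z med 0.0821 tilt [-0.1755 -0.2629]
scene foot 62 z med 0.082 tilt [-0.0196  0.0018]
wrist bar 537 z med 0.0826 tilt [-0.0022  0.2149]
wrist step 432 z med 0.0824 tilt [0.024  0.0608]
wrist stepR 540 z med 0.0827 tilt [-0.0415 -0.3965]
wrist ell 739 z med 0.0827 tilt [-0.0645  0.069 ]
wrist foot 423 z med 0.0823 tilt [-0.0074  0.006 ]
```

View pics/f_wrist.png

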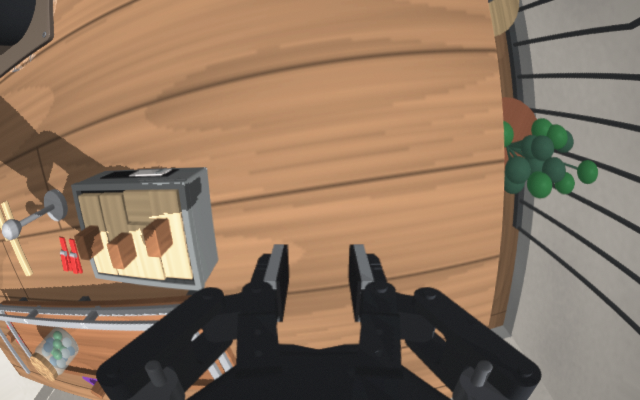

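View pics/f_top.png

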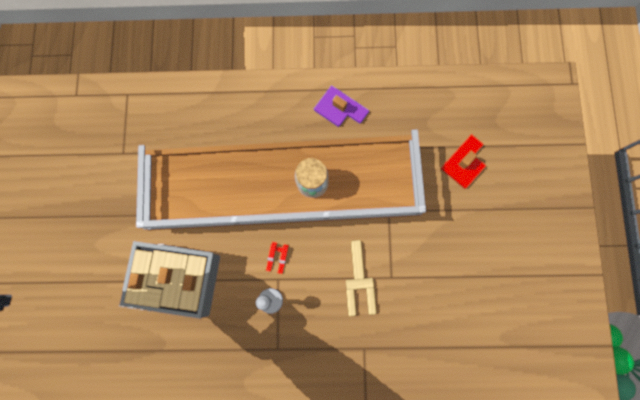

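All three plates read 82 mm at the top, 12 mm above the 70 mm recess floor, and the bystanders look unmoved. I'm handing in.

```bash
python3 -c "
from plant import *
print(sign_off())"
```

```text
the job is handed in; nothing more can be done
None
```

All three plates (bar, stepped and L-shaped) are in the planter's recess, grips up. I handed the job in shortly after 28.8 s of the 72 s; no verdict is reported.

- **Placing:** I gripped each plate by its block, lifted it straight up well above the rail, carried it over and lowered it. Residual play in the recess is a few millimetres.
- **Forces:** At the pauses between moves, the force on the tool stayed at about 2 N or less, with no sign of a knock against the rail.
- **Height:** In the final pictures, all three cameras put every plate's top at 81.7–82.7 mm. That is 12 mm above the 70 mm floor, so the plates are seated.
- **Bystanders:** The jar, spike, lifter, clips and both look-alikes appear where they started in the top view. The gripper was clear of everything.

**Checks that disagreed:**
- The per-plate tilt fits from the final images were unreliable, with values up to 0.4 rad, probably because points on the grip blocks got in. I judged flatness from the matching heights across different parts of the plates instead.
- The cameras disagreed with each other by about 2–3 mm sideways. I averaged them and checked each fit with the wrist camera while lowering.
- During the first carry the arm sagged about 25 mm, still above the limit at the rail, so I carried the other two plates higher.

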